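# Lock the document transit case with its T-key

## Robot

A 6-joint arm with a two-finger parallel gripper is mounted at the origin on the work surface. World frame = base frame: x ahead of the robot, y to its left, z up, the work surface at z = 0. Lengths are in m, angles in degrees, forces in N, time in s.
With the tool pointing down it reaches from about 0.3 to 0.75 m from the base axis. Payload 8.5 kg.
Tool frame: the origin (TCP) lies at the very end of the fingers, on their centre line; the grasp point (between the pads) lies 19 mm behind it; z points along the fingers, y is the direction in which the jaws open and shut (so a half turn about z gives the same grasp; the last joint's range is limited). The gripper opens to 85 mm and grips with 20 to 120 N. Pads are 22 mm wide; open, the fingers measure 114 mm over their backs; the gripper's body (76 mm by 85 mm) begins 54 mm behind the grasp point. The pads swing forward as they close: fully open they stand 13 mm farther back than shut.
Start: joints at [51.95, 21.807, 74.336, -0, 83.858, -12.336], TCP at [0.239, 0.496, 0.231] pointing down, gripper open.
Joint ranges: [-178.18, 178.18], [-50.72, 133.34], [12.68, 142.11], [-81.47, 261.47], [9.98, 163.14], [-165.26, 165.26]. Speed limits (degrees/s): [136.94, 136.94, 180, 180, 180, 180].

## Interface

Orientations are given as a 3x3 rotation matrix whose columns are the frame's x, y, z axes.
In Python, from rig import env, vision, close_job, spotter gives the robot as it stands. The module is installed in compiled form; this text tells all that it offers.
- The arm moves only by the tool jog_arm, never from a script. Its argument "plan" is a list that holds one entry, the list of rows, each a list of 6 numbers: the shift along the tool's x, y, z in units of 40 mm (1.0 is 40 mm), then the turn, a rotation vector about the tool's x, y, z in units of 0.15 rad (1.0 is 0.15 rad). A call has 1 to 10 rows; each row shifts and turns the commanded pose from where the row before left it, along the tool's axes as they then stand; what a row does not reach is not made up. A row lasts 1/10 s, in which the tool goes at most 50 mm and 8.59 degrees, less where a joint would pass 70% of its speed; a pose out of reach is approached as far as the arm can. A call with a number of a shift or a turn outside -1 to 1 is refused whole. A call with a gripper value outside its range is refused whole. "grip" is the opening, from -1 (shut) to 1 (fully open), set as the call begins (left out, the last holds). The fingers move at their own pace and stop on an object; "squeeze" is the grip in N (left out, the last holds). Time passes only in rows, so rows that do not move let the fingers close. It gives the time, the measured TCP pose, the force and the opening at its end, in the units of the state.
- env.observe(): the state, without advancing time (a new reading comes with each control period).
- vision.get_image(name): name is "side" or "top" or "wrist"; returns (picture, depth): 480x640x3 uint8, red, green, blue; 480x640 float32, m along the optical axis (not along the pixel's ray), 0 where there is no reading.
- vision.camera_info(name): a dict with "fx", "fy", "cx", "cy" (pixels), "k1" (the pictures are not rectified: a ray, as slopes to the right and down, at radius r is drawn at 1 + k1 r^2 times it, then the intrinsics apply), "rvec" (rotation vector, rad) and "tvec" (3), from world to camera coordinates, as OpenCV has them. Camera axes: x right, y down, z forward; pixel columns grow to the right and rows downward; lengths in m; the calibration is good to about 2 mm. A picture is of the moment at which its call begins: read the wrist's pose just before it. camera_info takes no time and is no camera call; for the wrist camera it gives the pose at the moment of the call.
- close_job(): hands the job in, once; it reports no verdict.
Trained networks look in the newest picture that a camera, given by its name, has taken for a name from the list of things; names that differ only in an ending like _2 or _b are one class to them, and where a whole thing is asked for, a point or a joint stands for the part that bears it (a point fixed in the world has none). Each returns a list of dicts, best first, with "score" (0 to 1); they miss things now and then, are a little off and sometimes report something else, mostly with a low value. They report only what shows in the picture. A call takes as long as a camera call. They do not tell look-alikes from the thing itself.
- spotter.trace(camera, query): "pixels" (480x640 bool, what is visible of it) and "rect" ([left, top, right, bottom] in pixels, round what is visible of it).
The state is a dict: "time_s": time; "q": joint angles; "qvel": joint speeds; "joint_efforts": joint torques, N m; "position": TCP position; "tool_rot": TCP orientation; "ft_force": force on the tool from outside, world axes, zero at the start; "wrist_torque": the same for the moment, N m; "grip_width": finger opening in m.
Only numpy, scipy, OpenCV 4.12 (cv2) and the standard library are available. Lean on these libraries where they do the work, as an engineer would, in place of code of your own. Each camera call takes 0.05 s, during which the arm holds its last target.

## Task

The document transit case is packed and must be locked before it goes back to the store: take the red-handled T-key from its wooden stand, pass its T-head down through the opening in the lid and the slot of the loose lock plate below (feel for the slot), press it past the spring catch until its collar lies flat on the lid, then turn it a quarter turn clockwise (seen from above) to the stop and let go. Do not force it: no hard ramming, and leave the other things on the table where they are.

Things in the scene. Friction and masses are not known exactly. Their poses are not given: they have to be found in the camera images.
- key_handle (a point): Centre of the handle of the upright steel T-key (0.25 kg, 106 mm tall): a red bar 80 mm long (x) x 18 thick (y) x 24 tall (z). Below it on one axis: stem 14 mm across, collar disc 74 mm across and 6 thick, shank 12 mm across, T-head at the foot. Lift it straight up 60 mm to leave the stand. Half a turn makes no difference.
- key_collar (a point): Centre of the underside of the key's collar, 44 mm below the handle's centre; axes as the handle. In the stand the collar lies on the stand's top; when home in the case it lies on the lid.
- key_head (a point): Centre of the key's T-head, 87 mm below the handle's centre: a bar 14 x 14 mm, flat below, 64 mm long over its ball ends, along x, parallel to the handle.
- stand: Fixed light-wood block, 120 (x) x 90 (y) x 60 mm tall, origin at the centre of its underside. The key stands in its pocket, 71 x 20 mm and 55 deep, head along the block's x.
- case: Fixed blue steel document case with steel corners, 250 (x) x 230 (y) x 90 mm tall, origin at the centre of its underside.
- lid_opening (a point): Centre of the opening in the case lid, in the lid's top face, 90 mm above the table: 76 mm long (x) x 42 mm wide (y), axes as the case; lid 6 mm thick. The lock plate lies inside, below it.
- plate_mean (a point): Mean place of the slot in the lock plate, at the plate's top face, 20 mm below the lid's top; plate 14 mm thick, slot 68 (x) x 17 mm (y). The plate floats: the true slot lies anywhere up to 12 mm either way along y (not in x) and is not given; about 12 N of friction holds it. A head set down beside the slot stops with the collar about 30 mm above the lid.
- home_head (a point): Where the T-head's centre lies when home, 43 mm below the lid's top (same float in y). On the way in, two spring catches stop the head with the collar about 20 mm above the lid; they give way at a push of about 7 to 15 N (not to its own weight), then the key drops until the collar is on the lid. Only there can it turn: 90 degrees clockwise from above to a hard stop, handle then along y; anticlockwise is blocked.
- carton_mid (a point): Centre of a yellow glove carton, 90 x 220 x 80 mm tall, a bystander.
- mouse_mid (a point): Centre of a grey computer mouse, 105 x 60 x 30 mm, a bystander.
- tape_mid (a point): Centre of a roll of paper tape lying flat, 90 mm across, 25 mm tall, a bystander.
- cup_mid (a point): Centre of a white cup, 80 mm across, 95 mm tall, a bystander.
There are look-alikes about, which are no part of the job. Leave any pink, purple or turquoise look-alike of the part that bears key_handle alone.

How it is judged:
By the outcome, as a careful person would: the job done as asked, in the order asked, and still so for the second after the job is handed in, with the robot touching nothing.
It also fails if it takes over 61 s, if anything falls off the work surface, if the arm or the gripper's body presses on something with over 40 N, if the wrist force passes 120 N, or if a joint passes its speed limit or range.

## Working session

There is one attempt and no reset: what is moved stays moved. The work goes in short steps, Python scripts to look and compute and a tool call to move; the robot and the scene stay as the last step left them, time stands still between calls to the robot, and variables do not carry over. Pictures are saved under pics/ and viewed, and the job is handed in when it is done.

Besides the shell and the picture viewer there is one more tool, called by a JSON object that holds its "op" and its "data". jog_arm: Moves the arm, as the interface text tells. Its arguments: {"type":"object","properties":{"plan":{"type":"array"},"grip":{"type":"number"},"squeeze":{"type":"number"}},"required":["plan"]}

```bash
mkdir -p pics; ls; cat > h.py <<'E'
import numpy as np, cv2
from rig import env, vision, close_job, spotter
def grab(n,f=None):
    ci=vision.camera_info(n); im,d=vision.get_image(n)
    if f: cv2.imwrite('pics/'+f,cv2.cvtColor(im,cv2.COLOR_RGB2BGR))
    return im,d,ci
def world(ci,u,v,d):
    K=np.array([[ci['fx'],0,ci['cx']],[0,ci['fy'],ci['cy']],[0,0,1.]])
    p=cv2.undistortPoints(np.array(np.stack([u,v],-1),float).reshape(-1,1,2),K,np.array([ci['k1'],0,0,0,0.]))[:,0]
    d=np.asarray(d,float).reshape(-1)
    P=np.c_[p*d[:,None],d]
    R=cv2.Rodrigues(np.array(ci['rvec'],float))[0]
    return (P-np.array(ci['tvec']).reshape(1,3))@R
def st():
    s=env.observe(); print('t',s['time_s'],'pos',np.round(s['position'],4),'F',np.round(s['ft_force'],1),'M',np.round(s['wrist_torque'],2),'g',round(s['grip_width'],4)); print(np.round(s['tool_rot'],3).tolist(), np.round(s['q'],1)); return s
E
python3 - <<'E'
from h import *
st()
for n in ['top','side','wrist']:
    im,d,ci=grab(n,n+'0.png'); print(n,{k:np.round(v,3).tolist() for k,v in ci.items()})
E
```

```text
pics
t 0.0 pos [0.2385 0.4953 0.2307] F [-0.1  0.5 -1.1] M [ 0.05  0.03 -0.05] g 0.0854
[[-0.901, 0.434, -0.001], [0.434, 0.901, -0.001], [0.0, -0.001, -1.0]] [ 51.9  21.8  74.4   0.   83.9 -12.3]
top {'fx': 588.78, 'fy': 588.78, 'cx': 324.347, 'cy': 246.501, 'k1': -0.158, 'rvec': [2.145, -2.109, 0.191], 'tvec': [-0.03, 0.625, 1.649]}
side {'fx': 481.509, 'fy': 481.509, 'cx': 321.686, 'cy': 241.04, 'k1': 0.007, 'rvec': [2.362, -0.111, 0.063], 'tvec': [-0.628, 0.099, 1.191]}
wrist {'fx': 370.38, 'fy': 370.38, 'cx': 322.916, 'cy': 240.351, 'k1': 0.025, 'rvec': [-2.467, -1.548, -0.202], 'tvec': [-0.55, -0.033, 0.379]}
```

View pics/top0.png

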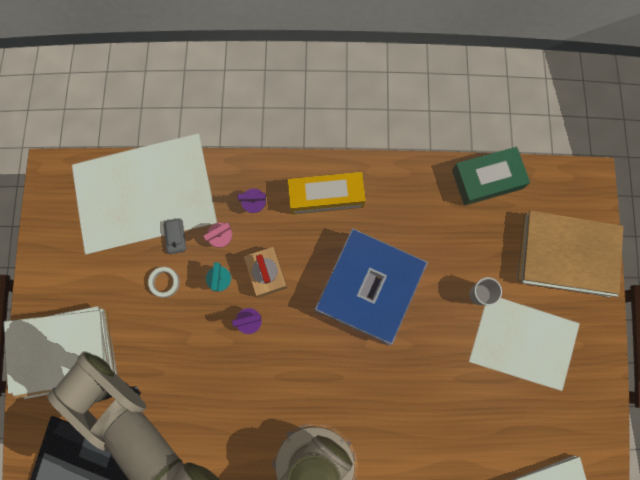

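View pics/side0.png

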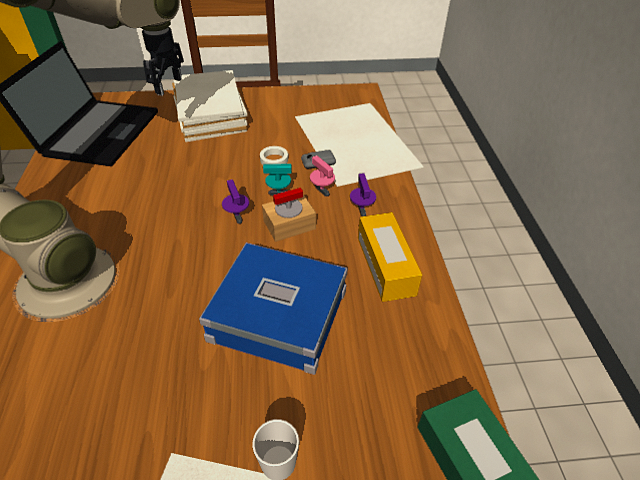

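View pics/wrist0.png

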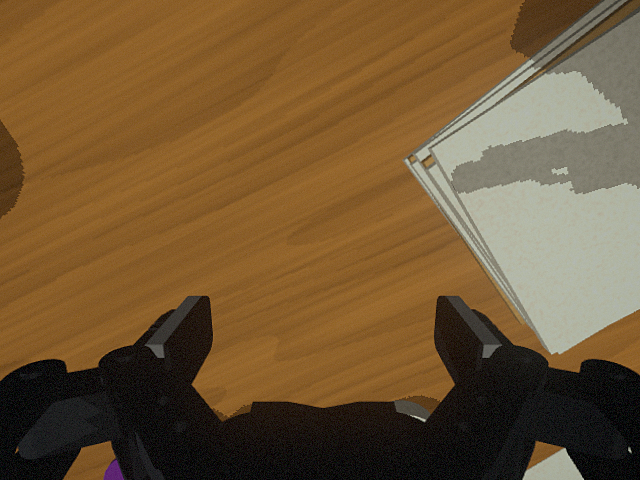

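The key candidates in the top view are purple (252,201), pink (218,235), turquoise (219,277), purple (247,321), and red (263,268). The red one fits: it has a red handle and stands in the light-wood stand. I'll confirm it in a crop and measure it.

```bash
cat > m.py <<'E'
from h import *
def ana(name,im,d,ci,mask,label,zlo=None,zhi=None):
    v,u=np.nonzero(mask&(d>0)); P=world(ci,u,v,d[v,u])
    if zlo is not None: P=P[(P[:,2]>zlo)&(P[:,2]<zhi)]
    if len(P)<5: print(name,label,'few');return
    r=cv2.minAreaRect((P[:,:2]*1000).astype(np.float32))
    print(name,label,len(P),'z pct',np.round(np.percentile(P[:,2],[5,50,95]),4),'rect c',np.round(r[0],1),'sz',np.round(r[1],1),'ang',round(r[2],1),'mean',np.round(P.mean(0),4))
    return P
E
python3 - <<'E'
from m import *
for n in ['top','side']:
    im,d,ci=grab(n)
    hsv=cv2.cvtColor(im,cv2.COLOR_RGB2HSV)
    red=((hsv[...,0]<5)|(hsv[...,0]>176))&(hsv[...,1]>180)&(hsv[...,2]>80)
    box=np.zeros_like(red)
    if n=='top': box[240:300,240:290]=1
    else: box[180:215,260:310]=1
    ana(n,im,d,ci,red&box,'red',.07,.2)
    for q in ['key_handle','stand','case']:
        L=spotter.trace(n,q)
        for o in L[:6]:
            print(q,round(o['score'],2),o['rect'])
            z={'key_handle':(0,.3),'stand':(.055,.066),'case':(.085,.1)}[q]
            ana(n,im,d,ci,o['pixels'],q,*z)
im,d,ci=grab('top')
c=cv2.resize(im[180:350,190:440],None,fx=3.2,fy=3.2,interpolation=cv2.INTER_CUBIC)
cv2.imwrite('pics/crop0.png',c[...,::-1])
E
```

```text
top red 144 z pct [0.1108 0.116  0.1217] rect c [551.3 151.3] sz [76.1 14.6] ang 20.2 mean [0.5507 0.1509 0.1162]
key_handle 0.92 [206.4, 264.1, 229.4, 291.4]
top key_handle 509 z pct [0.0501 0.0597 0.1099] rect c [532.2 290.9] sz [82.1 74.1] ang 53.0 mean [0.5273 0.2827 0.0731]
key_handle 0.66 [250.2, 253.8, 279.8, 284.2]
top key_handle 570 z pct [0.0598 0.0689 0.1194] rect c [552.1 153.3] sz [76.7 74.4] ang 65.7 mean [0.5513 0.1505 0.0826]
key_handle 0.66 [234.8, 186.9, 268.1, 211.4]
top key_handle 510 z pct [0.05   0.0609 0.1099] rect c [760.8 193.2] sz [73.8 70.9] ang 38.4 mean [0.7569 0.1922 0.0758]
key_handle 0.62 [203.0, 223.3, 230.8, 247.9]
top key_handle 519 z pct [0.049  0.0601 0.11  ] rect c [657.8 289.8] sz [75.8 80.5] ang 32.8 mean [0.6531 0.2861 0.0745]
key_handle 0.58 [231.7, 309.9, 257.8, 334.9]
top key_handle 527 z pct [0.0512 0.0594 0.1102] rect c [407.9 195.2] sz [76.9 71.2] ang 45.1 mean [0.4061 0.1939 0.0743]
key_handle 0.58 [150.2, 267.5, 178.6, 295.6]
top key_handle 356 z pct [0.0124 0.024  0.0314] rect c [518.1 455.6] sz [85. 85.] ang 24.7 mean [0.5196 0.4553 
[... 789 characters left out ...]
76.6] ang 87.2 mean [0.5553 0.1467 0.0865]
key_handle 0.81 [310.2, 159.6, 336.1, 194.9]
side key_handle 620 z pct [0.005  0.0586 0.1086] rect c [663.9 326.8] sz [155.8  73.2] ang 81.8 mean [0.6579 0.2832 0.0647]
key_handle 0.79 [222.0, 179.3, 248.8, 223.2]
side key_handle 527 z pct [0.0167 0.0587 0.109 ] rect c [411.6 192.7] sz [70.4 72.1] ang 65.4 mean [0.4107 0.185  0.0702]
stand 0.63 [262.7, 193.8, 317.7, 242.5]
side stand 582 z pct [0.057  0.0613 0.0644] rect c [554.9 150.7] sz [121.4  95.2] ang 19.2 mean [0.5522 0.1365 0.0611]
case 0.88 [198.9, 243.8, 345.5, 371.3]
side case 9602 z pct [0.0884 0.0914 0.0939] rect c [ 513.9 -152.5] sz [240.7 258.3] ang 66.3 mean [ 0.5133 -0.1659  0.0913]
```

View pics/crop0.png

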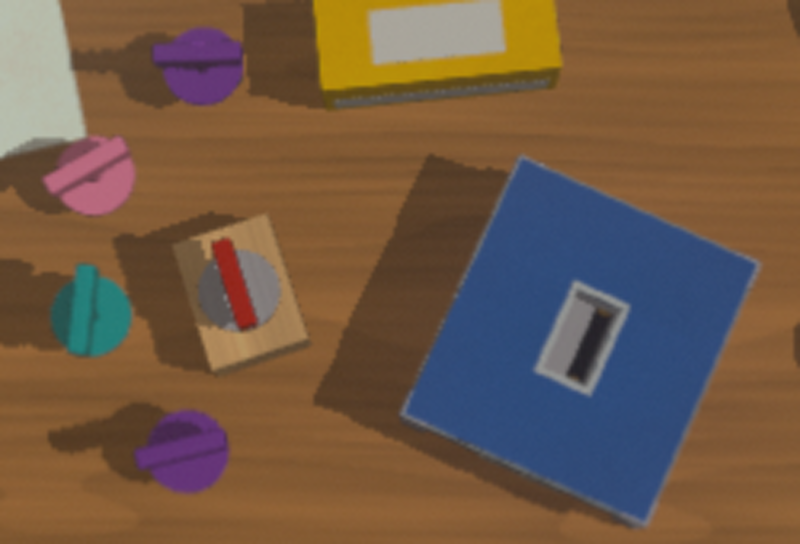

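```bash
cat > p.py <<'E'
from h import *
from scipy.spatial.transform import Rotation as Ro
def yawR(a):
    a=np.radians(a); return np.array([[np.cos(a),np.sin(a),0],[np.sin(a),-np.cos(a),0],[0,0,-1.]])
def plan(target,a,n,start=None,nd=2):
    s=env.observe(); p=np.array(s['position']) ; R=np.array(s['tool_rot'])
    if start is not None: p,R=start
    T=np.array(target); Rt=yawR(a); rows=[]
    for i in range(n):
        k=n-i
        dp=R.T@(T-p)/k/0.04; rv=Ro.from_matrix(R.T@Rt).as_rotvec()/k/0.15
        r=np.round(np.r_[dp,rv],nd)+0.0; rows.append(r.tolist())
        p=p+R@(r[:3]*0.04); R=R@Ro.from_rotvec(r[3:]*0.15).as_matrix()
    print(rows); print('end',p,'err deg',np.degrees(Ro.from_matrix(R.T@Rt).magnitude()))
    return p,R
E
python3 - <<'E'
from p import *
s=st(); ci=vision.camera_info('wrist'); R=cv2.Rodrigues(np.array(ci['rvec']))[0]; c=-R.T@np.array(ci['tvec'])
print('cam in tool',np.array(s['tool_rot']).T@(c-s['position']),'axis',np.array(s['tool_rot']).T@R[2])
plan([.553,.151,.25],199.5,14)
E
```

```text
t 0.6 pos [0.2386 0.4955 0.2313] F [-0.6 -1.2 -0.7] M [-0.06 -0.04 -0.01] g 0.0849
[[-0.901, 0.434, -0.0], [0.434, 0.901, -0.0], [-0.0, -0.0, -1.0]] [ 52.   21.8  74.3  -0.   83.9 -12.3]
cam in tool [ 0.06533408  0.00097323 -0.143408  ] axis [-2.59421972e-01 -3.61388053e-04  9.65764003e-01]
[[-0.77, -0.31, -0.03, 0.0, 0.0, -0.38], [-0.75, -0.35, -0.03, 0.0, 0.0, -0.38], [-0.73, -0.4, -0.03, 0.0, 0.0, -0.38], [-0.71, -0.44, -0.03, 0.0, 0.0, -0.37], [-0.68, -0.48, -0.03, 0.0, 0.0, -0.38], [-0.66, -0.51, -0.04, 0.0, 0.0, -0.37], [-0.63, -0.55, -0.03, 0.0, 0.0, -0.38], [-0.59, -0.59, -0.04, 0.0, 0.0, -0.37], [-0.56, -0.62, -0.03, 0.0, 0.0, -0.38], [-0.52, -0.65, -0.04, 0.0, 0.0, -0.37], [-0.49, -0.67, -0.03, 0.0, 0.0, -0.38], [-0.45, -0.7, -0.04, 0.0, 0.0, -0.37], [-0.41, -0.73, -0.03, 0.0, 0.0, -0.38], [-0.37, -0.74, -0.04, 0.0, 0.0, -0.37]]
end [0.55306248 0.15120763 0.25012445] err deg 0.007838289414595707
```

{"op": "jog_arm", "data": {"plan": [[[-0.77,-0.31,-0.03,0,0,-0.38],[-0.75,-0.35,-0.03,0,0,-0.38],[-0.73,-0.4,-0.03,0,0,-0.38],[-0.71,-0.44,-0.03,0,0,-0.37],[-0.68,-0.48,-0.03,0,0,-0.38],[-0.66,-0.51,-0.04,0,0,-0.37],[-0.63,-0.55,-0.03,0,0,-0.38],[-0.59,-0.59,-0.04,0,0,-0.37],[-0.56,-0.62,-0.03,0,0,-0.38],[-0.52,-0.65,-0.04,0,0,-0.37]]], "grip": 1, "squeeze": 80}}

```text
time_s: 1.6
position: [0.4637, 0.2479, 0.2446]
tool_rot: [[-0.993, -0.117, 0.0], [-0.117, 0.993, 0.0], [-0.0, 0.0, -1.0]]
ft_force: [0.6, 0.2, -0.5]
grip_width: 0.0854
```

{"op": "jog_arm", "data": {"plan": [[[-0.49,-0.67,-0.03,0,0,-0.38],[-0.45,-0.7,-0.04,0,0,-0.37],[-0.41,-0.73,-0.03,0,0,-0.38],[-0.37,-0.74,-0.04,0,0,-0.37],[0,0,0,0,0,0],[0,0,0,0,0,0],[0,0,0,0,0,0]]]}}

```text
time_s: 2.3
position: [0.5525, 0.1519, 0.2502]
tool_rot: [[-0.943, -0.334, -0.0], [-0.334, 0.943, 0.0], [0.0, 0.0, -1.0]]
ft_force: [0.8, 1.0, -0.5]
grip_width: 0.0855
```

```bash
python3 - <<'E'
from m import *
st()
im,d,ci=grab('wrist','w1.png')
hsv=cv2.cvtColor(im,cv2.COLOR_RGB2HSV)
red=((hsv[...,0]<5)|(hsv[...,0]>176))&(hsv[...,1]>180)&(hsv[...,2]>60)
n,l,s,c=cv2.connectedComponentsWithStats(red.astype(np.uint8)); k=1+s[1:,4].argmax(); print(s[k])
P=ana('w',im,d,ci,l==k,'red',.112,.13)
for zr in [(.055,.0625),(.0635,.07)]:
    ana('w',im,d,ci,np.ones_like(red)&(np.hypot(*(np.indices(red.shape)-c[k][::-1,None,None]))<190),'any',*zr)
E
```

```text
t 2.3 pos [0.5525 0.1519 0.2502] F [ 0.8  1.  -0.5] M [-0.01  0.02 -0.05] g 0.0855
[[-0.943, -0.334, -0.0], [-0.334, 0.943, 0.0], [0.0, 0.0, -1.0]] [   3.5   23.5   68.5    0.    88.  -106. ]
[ 312  179   23  102 1485]
w red 1472 z pct [0.1154 0.1167 0.1179] rect c [555.6 153.6] sz [78.7 17. ] ang 19.2 mean [0.5541 0.1528 0.1167]
w any 15114 z pct [0.0558 0.0579 0.0617] rect c [589.7 204. ] sz [228.4 352.6] ang 88.8 mean [0.5557 0.1998 0.0587]
w any 3373 z pct [0.0656 0.0668 0.0681] rect c [546.9 238.5] sz [208.6 178.9] ang 58.4 mean [0.5561 0.1571 0.0668]
```

View pics/w1.png

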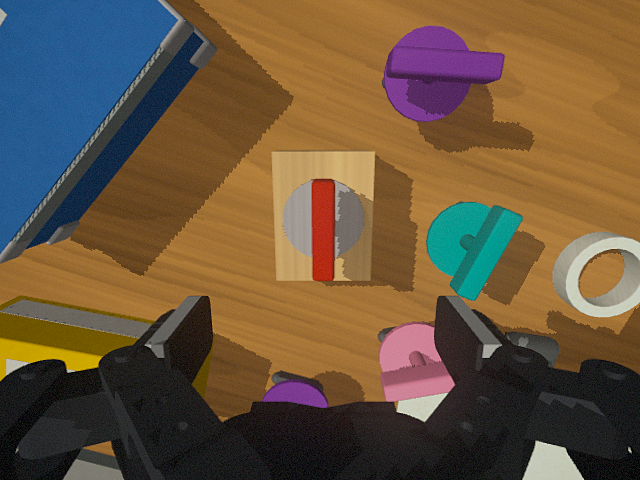

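The red key's handle sits at wrist pixels (312–335, 179–281), in the stand, aligned with the jaws and centred between the pads (about 323). Its top at z≈0.116 matches what it should be. Next I'll go down and grasp it.

{"op": "jog_arm", "data": {"plan": [[[-0.06,0,0.7,0,0,0],[0,0,0.7,0,0,0],[0,0,0.7,0,0,0],[0,0,0.7,0,0,0],[0,0,0.7,0,0,0],[0,0,0.4,0,0,0],[0,0,0.23,0,0,0],[0,0,0,0,0,0],[0,0,0,0,0,0]]]}}

```text
time_s: 3.25
position: [0.5556, 0.1524, 0.0858]
tool_rot: [[-0.943, -0.334, 0.001], [-0.334, 0.943, 0.0], [-0.001, -0.0, -1.0]]
ft_force: [-0.6, 0.7, -0.0]
grip_width: 0.0852
```

{"op": "jog_arm", "data": {"plan": [[[0,0,0,0,0,0],[0,0,0,0,0,0],[0,0,0,0,0,0],[0,0,0,0,0,0],[0,0,0,0,0,0],[0,0,0,0,0,0],[0,0,0,0,0,0],[0,0,0,0,0,0]]], "grip": -1, "squeeze": 80}}

```text
time_s: 4.05
position: [0.5555, 0.1521, 0.0852]
tool_rot: [[-0.943, -0.334, 0.001], [-0.334, 0.943, 0.0], [-0.001, -0.0, -1.0]]
ft_force: [-0.0, 1.3, 4.1]
grip_width: 0.0167
```

```bash
python3 - <<'E'
from h import *
st(); grab('wrist','w2.png')
E
```

```text
t 4.05 pos [0.5555 0.1521 0.0852] F [-0.   1.3  4.1] M [0.01 0.11 0.05] g 0.0167
[[-0.943, -0.334, 0.001], [-0.334, 0.943, 0.0], [-0.001, -0.0, -1.0]] [   3.5   32.5   82.3   -0.    65.2 -106. ]
```

View pics/w2.png

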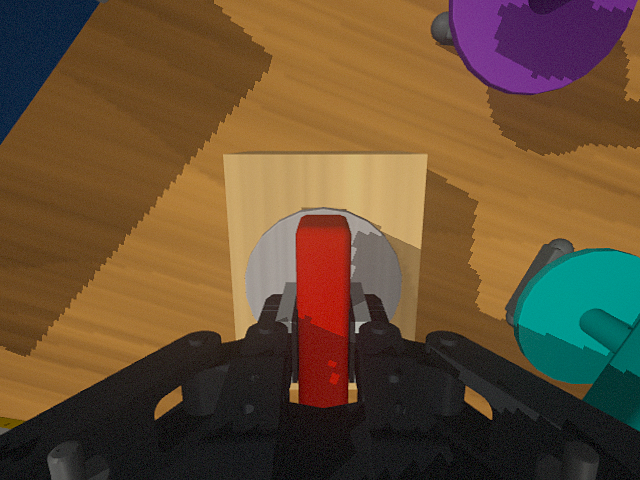

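The handle is held between the pads at width 16.7 mm. The collar lies flat on the stand behind it. Lifting straight up now.

{"op": "jog_arm", "data": {"plan": [[[0,0,-0.2,0,0,0],[0,0,-0.4,0,0,0],[0,0,-0.5,0,0,0],[0,0,-0.5,0,0,0],[0,0,-0.5,0,0,0],[0,0,-0.5,0,0,0],[0,0,-0.4,0,0,0],[0,0,0,0,0,0],[0,0,0,0,0,0]]]}}

```text
time_s: 5.0
position: [0.5549, 0.1519, 0.2042]
tool_rot: [[-0.943, -0.334, -0.001], [-0.334, 0.943, -0.0], [0.001, 0.0, -1.0]]
ft_force: [-0.2, -0.1, -2.8]
grip_width: 0.0172
```

```bash
python3 - <<'E'
from m import *
s=st(); R=np.array(s['tool_rot']);p=np.array(s['position'])
im,d,ci=grab('wrist','w3.png')
# collar top plane points in tool frame
v,u=np.nonzero(d>0); P=(world(ci,u,v,d[v,u])-p)@R
for zlo,zhi,n in [(.014,.024,'collar'),(-.036,-.026,'handletop')]:
    m=(P[:,2]>zlo)&(P[:,2]<zhi)&(abs(P[:,0])<.06)&(abs(P[:,1])<.05)
    Q=P[m]; print(n,len(Q),Q.min(0).round(4) if len(Q) else '',Q.max(0).round(4) if len(Q) else '',np.median(Q,0))
im,d,ci=grab('top','t3.png')
im,d,ci=grab('side','s3.png')
E
```

```text
t 5.0 pos [0.5549 0.1519 0.2042] F [-0.2 -0.1 -2.8] M [-0.06  0.03  0.05] g 0.0172
[[-0.943, -0.334, -0.001], [-0.334, 0.943, -0.0], [0.001, 0.0, -1.0]] [   3.5   25.5   72.8   -0.    81.7 -106. ]
collar 7160 [-0.0185 -0.0363  0.0162] [0.036  0.0373 0.0239] [0.01074144 0.00237695 0.01839651]
handletop 10305 [-0.0273 -0.0217 -0.036 ] [ 0.0392  0.0228 -0.026 ] [ 0.01012631  0.00054777 -0.03140865]
```

View pics/w3.png

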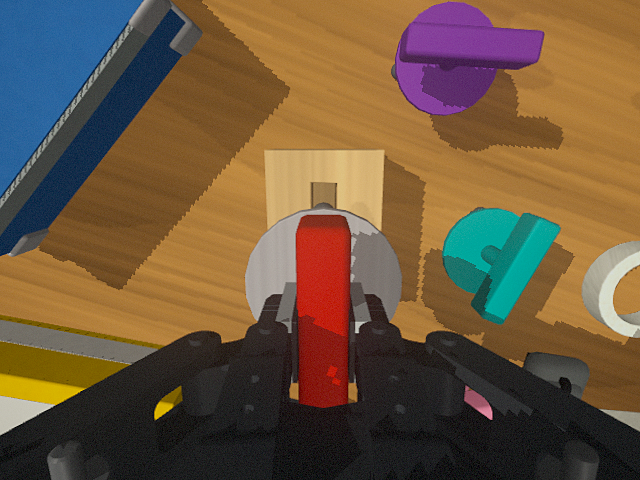

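View pics/s3.png

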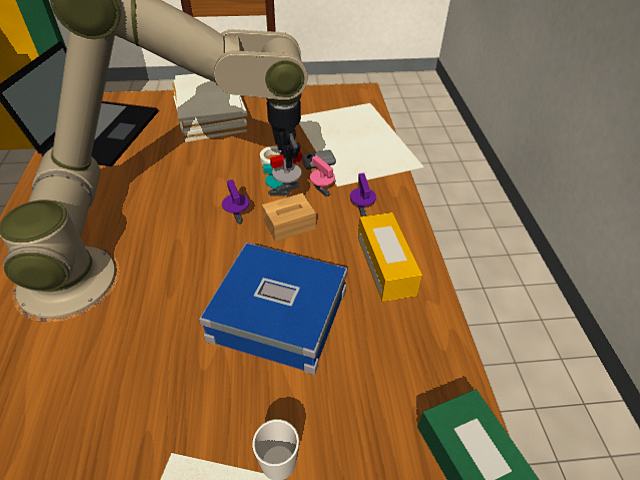

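```bash
python3 - <<'E'
from m import *
for n,box in [('top',(270,300,355,390)),('side',(272,310,250,303))]:
    im,d,ci=grab(n)
    L=spotter.trace(n,'case'); ana(n,im,d,ci,L[0]['pixels'],'case',.085,.1)
    v,u=np.mgrid[box[0]:box[1],box[2]:box[3]] if n=='top' else np.mgrid[272:310,250:303]
    v=v.ravel();u=u.ravel(); P=world(ci,u,v,d[v,u])
    for lo,hi,nm in [(.06,.078,'plate'),(-.01,.055,'slot'),(-.01,.082,'open')]:
        Q=P[(P[:,2]>lo)&(P[:,2]<hi)]
        if len(Q)<4: print(n,nm,len(Q));continue
        r=cv2.minAreaRect((Q[:,:2]*1000).astype(np.float32)); print(n,nm,len(Q),np.round(np.percentile(Q[:,2],[5,50,95]),4),np.round(r[0],1),np.round(r[1],1),round(r[2],1),Q.mean(0).round(4))
    # frame: bright low-sat
    hsv=cv2.cvtColor(im,cv2.COLOR_RGB2HSV)
    g=(hsv[...,1]<110)&(hsv[...,2]>120); b=np.zeros_like(g); b[box[0]-4:box[1]+14,box[2]-5:box[3]+5]=1
    ana(n,im,d,ci,g&b,'frame',.087,.1)
im,d,ci=grab('top'); cv2.imwrite('pics/crop4.png',cv2.resize(im[255:315,340:405],None,fx=8,fy=8)[...,::-1])
E
```

```text
top case 6352 z pct [0.086  0.0907 0.0965] rect c [ 510.6 -153.2] sz [234.8 256.6] ang 66.3 mean [ 0.5086 -0.1528  0.0909]
top plate 257 [0.0641 0.0705 0.0758] [ 513.3 -155.7] [42.4 76.9] 66.3 [ 0.5169 -0.1524  0.0702]
top slot 123 [-0.0042  0.0041  0.0108] [ 513.7 -167.3] [16.8 66.5] 66.4 [ 0.5136 -0.1671  0.0042]
top open 406 [-0.0004  0.068   0.0772] [ 514.4 -158.6] [80.9 73.4] 1.3 [ 0.5157 -0.1573  0.0504]
top frame 207 z pct [0.0876 0.0911 0.0962] rect c [ 511.4 -153.5] sz [57.5 90.3] ang 66.6 mean [ 0.5111 -0.1516  0.0914]
side case 9574 z pct [0.0885 0.0913 0.094 ] rect c [ 514.4 -152.5] sz [241.5 258.5] ang 66.5 mean [ 0.5134 -0.1657  0.0913]
side plate 443 [0.0656 0.0712 0.0741] [ 514. -138.] [38.  75.4] 65.6 [ 0.5138 -0.1388  0.0709]
side slot 0
side open 443 [0.0656 0.0712 0.0741] [ 514. -138.] [38.  75.4] 65.6 [ 0.5138 -0.1388  0.0709]
side frame 312 z pct [0.0889 0.092  0.0941] rect c [ 513.9 -151.3] sz [60.8 90.2] ang 66.7 mean [ 0.5149 -0.1497  0.0918]
```

View pics/crop4.png

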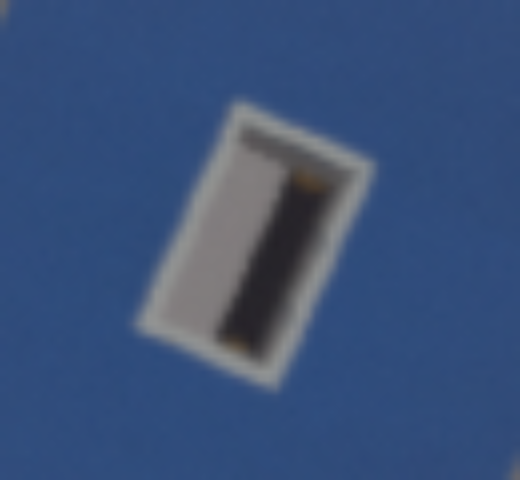

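```bash
python3 - <<'E'
from p import *
plan([.430,-.116,.22],156.4,12)
E
```

```text
[[0.43, -0.44, -0.03, 0.0, 0.0, 0.42], [0.4, -0.47, -0.03, 0.0, 0.0, 0.42], [0.37, -0.49, -0.03, 0.0, 0.0, 0.42], [0.34, -0.51, -0.03, 0.0, 0.0, 0.42], [0.31, -0.53, -0.03, 0.0, 0.0, 0.42], [0.28, -0.55, -0.03, 0.0, 0.0, 0.42], [0.24, -0.57, -0.03, 0.0, 0.0, 0.42], [0.2, -0.58, -0.03, 0.0, 0.0, 0.41], [0.17, -0.59, -0.04, 0.0, 0.0, 0.42], [0.13, -0.61, -0.03, 0.0, 0.0, 0.41], [0.09, -0.61, -0.04, 0.0, 0.0, 0.42], [0.06, -0.62, -0.03, 0.0, 0.0, 0.41]]
end [ 0.42998556 -0.11615768  0.21986039] err deg 0.049386372928702287
```

{"op": "jog_arm", "data": {"plan": [[[0.43,-0.44,-0.03,0,0,0.42],[0.4,-0.47,-0.03,0,0,0.42],[0.37,-0.49,-0.03,0,0,0.42],[0.34,-0.51,-0.03,0,0,0.42],[0.31,-0.53,-0.03,0,0,0.42],[0.28,-0.55,-0.03,0,0,0.42],[0.24,-0.57,-0.03,0,0,0.42],[0.2,-0.58,-0.03,0,0,0.41],[0.17,-0.59,-0.04,0,0,0.42],[0.13,-0.61,-0.03,0,0,0.41]]]}}

```text
time_s: 6.4
position: [0.4507, -0.0721, 0.2175]
tool_rot: [[-0.958, 0.285, 0.0], [0.285, 0.958, -0.0], [-0.0, -0.0, -1.0]]
ft_force: [0.1, 0.2, -2.4]
grip_width: 0.0174
```

{"op": "jog_arm", "data": {"plan": [[[0.09,-0.61,-0.04,0,0,0.42],[0.06,-0.62,-0.03,0,0,0.41],[0,0,0,0,0,0],[0,0,0,0,0,0],[0,0,0,0,0,0],[0,0,0,0,0,0]]]}}

```text
time_s: 7.0
position: [0.4303, -0.1155, 0.2201]
tool_rot: [[-0.917, 0.399, -0.0], [0.399, 0.917, 0.0], [0.0, 0.0, -1.0]]
ft_force: [0.1, -0.1, -1.2]
grip_width: 0.0171
```

```bash
python3 - <<'E'
from m import *
s=st(); R=np.array(s['tool_rot']);p=np.array(s['position'])
im,d,ci=grab('wrist','w5.png')
np.savez('w5.npz',im=im,d=d,p=p,R=R,**{k:np.array(v) for k,v in ci.items()})
E
```

```text
t 7.0 pos [ 0.4303 -0.1155  0.2201] F [ 0.1 -0.1 -1.2] M [ 0.01  0.06 -0.02] g 0.0171
[[-0.917, 0.399, -0.0], [0.399, 0.917, 0.0], [0.0, 0.0, -1.0]] [-30.3  11.9  90.9   0.   77.2 -96.8]
```

View pics/w5.png

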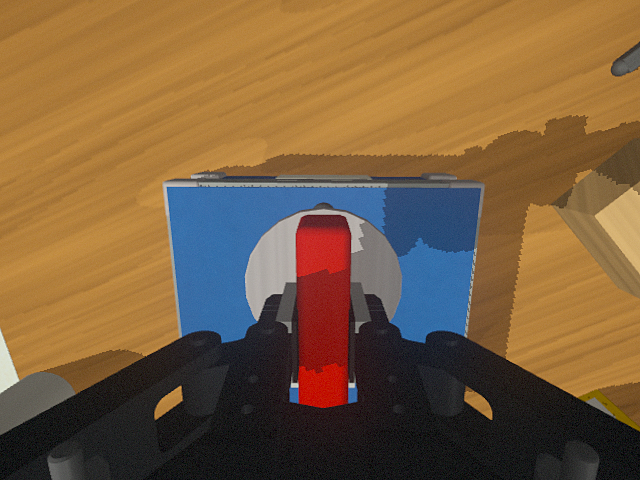

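The camera looks along tool +x, so I need to be on the far side of the opening.

{"op": "jog_arm", "data": {"plan": [[[-0.4,0,0,0,0,0],[-0.7,0,0,0,0,0],[-0.8,0,0,0,0,0],[-0.8,0,0,0,0,0],[-0.7,0,0,0,0,0],[-0.6,0,0,0,0,0],[-0.4,0,0,0,0,0],[0,0,0,0,0,0],[0,0,0,0,0,0],[0,0,0,0,0,0]]]}}

```text
time_s: 8.05
position: [0.5908, -0.1859, 0.2202]
tool_rot: [[-0.917, 0.399, -0.0], [0.399, 0.917, 0.0], [0.0, 0.0, -1.0]]
ft_force: [-0.5, -0.0, -3.0]
grip_width: 0.0169
```

```bash
python3 - <<'E'
from m import *
s=st(); R=np.array(s['tool_rot']);p=np.array(s['position'])
im,d,ci=grab('wrist','w6.png')
np.savez('w6.npz',im=im,d=d,p=p,R=R,**{k:np.array(v) for k,v in ci.items()})
E
```

```text
t 8.05 pos [ 0.5908 -0.1859  0.2202] F [-0.5 -0.  -3. ] M [-0.07 -0.06  0.01] g 0.0169
[[-0.917, 0.399, -0.0], [0.399, 0.917, 0.0], [0.0, 0.0, -1.0]] [-28.4  29.3  63.6  -0.   87.1 -94.9]
```

View pics/w6.png

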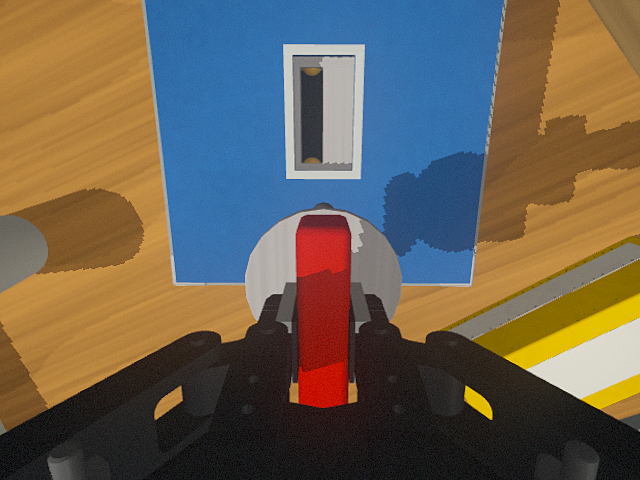

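The opening is at about (293–354, 55–171), and the dark slot is at (301–323, 67–163), left of centre. I'll measure both in the tool frame, along with the key's own axis in the same camera.

```bash
python3 - <<'E'
from m import *
D=np.load('w6.npz'); im,d,p,R=D['im'],D['d'],D['p'],D['R']; ci={k:D[k] for k in ['fx','fy','cx','cy','k1','rvec','tvec']}
im5=cv2.resize(im[30:200,260:390],None,fx=4.5,fy=3.5,interpolation=cv2.INTER_NEAREST)
hsv=cv2.cvtColor(im,cv2.COLOR_RGB2HSV)
for r in (90,115,140): print(r,[(c,int(im[r,c].sum())//3) for c in range(282,368)][0::1] if r==115 else '')
print([(r,int(im[r,312].sum())//3) for r in range(44,182,2)])
def onplane(u,v,z):
    a=world(ci,np.array(u,float),np.array(v,float),np.ones(len(u))); Rc=cv2.Rodrigues(ci['rvec'])[0]; c=-Rc.T@ci['tvec'].ravel()
    t=(z-c[2])/(a[:,2]-c[2]); return (c+(a-c)*t[:,None]-p)@R, c+(a-c)*t[:,None]
v,u=np.nonzero(d>0); W=world(ci,u,v,d[v,u]); P=(W-p)@R
m=(abs(P[:,0]-.09)<.1)&(abs(P[:,1])<.05)
lid=m&(W[:,2]>.085)&(W[:,2]<.095)&(P[:,0]>.05); print('lid z',np.median(W[lid,2]))
box=(u>285)&(u<362)&(v>45)&(v<178)
pl=box&(W[:,2]>.06)&(W[:,2]<.076); print('plate z',np.median(W[pl,2]))
sl=box&(W[:,2]<.05); print('slot depth px',u[sl].min(),u[sl].max(),v[sl].min(),v[sl].max(),np.percentile(u[sl],[2,98]),np.median(W[sl,2]))
# collar circle fit in tool frame at collar top
col=(P[:,2]>.014)&(P[:,2]<.024)&(abs(P[:,0])<.05)&(abs(P[:,1])<.05)
Q=P[col][:,:2]; h=cv2.convexHull((Q*1000).astype(np.float32))[:,0]; h=h[h[:,0]>12]
A=np.c_[2*h,np.ones(len(h))]; x=np.linalg.lstsq(A,(h**2).sum(1),rcond=None)[0]; print('collar c',x[:2],'r',np.sqrt(x[2]+x[0]**2+x[1]**2))
ht=(P[:,2]<-.027)&(P[:,2]>-.036)&(P[:,0]>.02)&(abs(P[:,1])<.02); print('handle y',np.percentile(P[ht,1],[1,99]), P[ht,0].max())
E
```

```text
90 
115 [(282, 110), (283, 111), (284, 131), (285, 196), (286, 204), (287, 200), (288, 201), (289, 200), (290, 202), (291, 203), (292, 212), (293, 147), (294, 110), (295, 123), (296, 126), (297, 130), (298, 131), (299, 138), (300, 115), (301, 62), (302, 45), (303, 51), (304, 62), (305, 56), (306, 56), (307, 56), (308, 58), (309, 60), (310, 52), (311, 57), (312, 56), (313, 54), (314, 54), (315, 54), (316, 58), (317, 59), (318, 55), (319, 55), (320, 54), (321, 51), (322, 62), (323, 168), (324, 187), (325, 179), (326, 179), (327, 181), (328, 179), (329, 177), (330, 180), (331, 181), (332, 178), (333, 178), (334, 180), (335, 180), (336, 180), (337, 179), (338, 178), (339, 180), (340, 182), (341, 177), (342, 179), (343, 177), (344, 177), (345, 178), (346, 181), (347, 180), (348, 180), (349, 178), (350, 180), (351, 179), (352, 169), (353, 161), (354, 191), (355, 203), (356, 201), (357, 199), (358, 201), (359, 200), (360, 202), (361, 206), (362, 183), (363, 107), (364, 112), (365, 121), (366, 118), (367, 115)]
140 
[(44, 181), (46, 199), (48, 198), (50, 200), (52, 203), (54, 196), (56, 84),
[... 208 characters left out ...]
 (98, 58), (100, 50), (102, 59), (104, 53), (106, 58), (108, 57), (110, 57), (112, 56), (114, 55), (116, 54), (118, 54), (120, 54), (122, 52), (124, 59), (126, 58), (128, 53), (130, 59), (132, 57), (134, 52), (136, 59), (138, 57), (140, 55), (142, 54), (144, 55), (146, 59), (148, 55), (150, 59), (152, 55), (154, 56), (156, 57), (158, 93), (160, 102), (162, 109), (164, 127), (166, 123), (168, 122), (170, 143), (172, 202), (174, 203), (176, 201), (178, 204), (180, 111)]
lid z 0.09081812686394551
plate z 0.07075083864956945
slot depth px 301 322 71 162 [301. 322.] 0.0048180354916509925
collar c [-0.18114491  0.74830223] r 36.602391279095066
handle y [-0.00793488  0.00953407] 0.03986317407710793
```

```bash
python3 - <<'E'
from m import *
D=np.load('w6.npz'); p,R=D['p'],D['R']; ci={k:D[k] for k in ['fx','fy','cx','cy','k1','rvec','tvec']}
def onplane(u,v,z):
    a=world(ci,np.array(u,float),np.array(v,float),np.ones(len(u))); Rc=cv2.Rodrigues(ci['rvec'])[0]; c=-Rc.T@ci['tvec'].ravel()
    t=(z-c[2])/(a[:,2]-c[2]); W=c+(a-c)*t[:,None]; return (W-p)@R, W
for nm,l,r,t,b,z in [('slot',300.5,322.5,66.5,163.5,.0705),('open',293,353.5,55,170.5,.0905),('frame',284.5,362.5,43.5,179.5,.0905)]:
    m=(l+r)/2;k=(t+b)/2
    T,W=onplane([l,r,m,m,m],[k,k,t,b,k],z); print(nm,'y',T[:2,1].round(4),'x',T[2:4,0].round(4),'centre tool',((T[0,1]+T[1,1])/2).round(4),((T[2,0]+T[3,0])/2).round(4),'world',(p+R@np.array([(T[2,0]+T[3,0])/2,(T[0,1]+T[1,1])/2,0])).round(4))
E
```

```text
slot y [-0.0158  0.0007] x [0.117  0.0483] centre tool -0.0076 0.0826 world [ 0.512  -0.1598  0.2203]
open y [-0.0199  0.0223] x [0.1204 0.0445] centre tool 0.0012 0.0824 world [ 0.5157 -0.1518  0.2203]
frame y [-0.0258  0.0286] x [0.1273 0.038 ] centre tool 0.0014 0.0826 world [ 0.5156 -0.1516  0.2203]
```

The sizes check out: slot 16.5×68.7 mm, opening 42×76 mm, heights 0.0705 and 0.0905. The key axis sits at tool (0, +0.7 mm), so I shift x +82.5 mm and y −8.3 mm, then go down to just above the lid.

{"op": "jog_arm", "data": {"plan": [[[0.4,-0.21,0,0,0,0],[0.6,0,0,0,0,0],[0.6,0,0,0,0,0],[0.46,0,0,0,0,0],[0,0,0.4,0,0,0],[0,0,0.5,0,0,0],[0,0,0.35,0,0,0],[0,0,0,0,0,0],[0,0,0,0,0,0],[0,0,0,0,0,0]]]}}

```text
time_s: 9.1
position: [0.5128, -0.1614, 0.1712]
tool_rot: [[-0.917, 0.4, 0.002], [0.4, 0.917, -0.001], [-0.002, -0.0, -1.0]]
ft_force: [-1.0, -0.5, -2.8]
grip_width: 0.0168
```

```bash
python3 - <<'E'
from h import *
st(); im,d,ci=grab('side'); cv2.imwrite('pics/s7.png',cv2.resize(im[180:380,180:370],None,fx=3,fy=3)[...,::-1])
E
```

```text
t 9.1 pos [ 0.5128 -0.1614  0.1712] F [-1.  -0.5 -2.8] M [-0.01 -0.01 -0.02] g 0.0168
[[-0.917, 0.4, 0.002], [0.4, 0.917, -0.001], [-0.002, -0.0, -1.0]] [-30.1  23.5  82.2  -0.   74.2 -96.5]
```

View pics/s7.png

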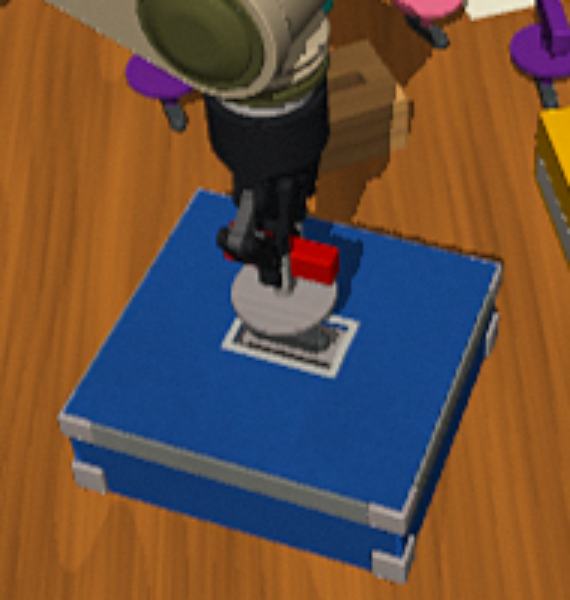

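The head hangs over the opening. I'll trim about 1.4 mm along x and descend through the opening to just above the plate.

{"op": "jog_arm", "data": {"plan": [[[0.03,0.01,0.2,0,0,0],[0,0,0.2,0,0,0],[0,0,0.12,0,0,0],[0,0,0,0,0,0],[0,0,0,0,0,0],[0,0,0,0,0,0]]]}}

```text
time_s: 9.75
position: [0.5117, -0.1605, 0.1495]
tool_rot: [[-0.917, 0.4, 0.0], [0.4, 0.917, -0.0], [-0.0, -0.0, -1.0]]
ft_force: [-0.2, 0.4, -2.3]
grip_width: 0.017
```

```bash
python3 - <<'E'
from h import *
st()
E
```

```text
t 9.75 pos [ 0.5117 -0.1605  0.1495] F [-0.2  0.4 -2.3] M [ 0.03 -0.01 -0.03] g 0.017
[[-0.917, 0.4, 0.0], [0.4, 0.917, -0.0], [-0.0, -0.0, -1.0]] [-30.1  24.7  84.2  -0.   71.1 -96.5]
```

Exactly on target and free of contact. Now I'll go gently down to TCP 0.140, which is past the plate's top at 0.145 and before the catch at 0.135.

{"op": "jog_arm", "data": {"plan": [[[0,0,0.04,0,0,0],[0,0,0.04,0,0,0],[0,0,0.04,0,0,0],[0,0,0.04,0,0,0],[0,0,0.04,0,0,0],[0,0,0.04,0,0,0],[0,0,0,0,0,0],[0,0,0,0,0,0]]]}}

```text
time_s: 10.55
position: [0.5116, -0.1604, 0.1397]
tool_rot: [[-0.917, 0.4, 0.0], [0.4, 0.917, -0.0], [-0.0, -0.0, -1.0]]
ft_force: [-1.3, 0.0, -3.2]
grip_width: 0.017
```

The head is in the slot, with no contact force at 5 mm below the plate's top. Next, the catch.

{"op": "jog_arm", "data": {"plan": [[[0,0,0.04,0,0,0],[0,0,0.04,0,0,0],[0,0,0.03,0,0,0],[0,0,0.03,0,0,0],[0,0,0,0,0,0],[0,0,0,0,0,0]]]}}

```text
time_s: 11.15
position: [0.5116, -0.1604, 0.1342]
tool_rot: [[-0.917, 0.4, 0.0], [0.4, 0.917, -0.0], [-0.0, 0.0, -1.0]]
ft_force: [-1.9, 0.5, -0.2]
grip_width: 0.017
```

{"op": "jog_arm", "data": {"plan": [[[0,0,0.03,0,0,0],[0,0,0.03,0,0,0],[0,0,0.03,0,0,0],[0,0,0,0,0,0]]]}}

```text
time_s: 11.55
position: [0.5115, -0.1604, 0.1302]
tool_rot: [[-0.917, 0.4, -0.0], [0.4, 0.917, 0.0], [0.0, -0.0, -1.0]]
ft_force: [0.1, 0.7, 1.2]
grip_width: 0.0169
```

{"op": "jog_arm", "data": {"plan": [[[0,0,0.03,0,0,0],[0,0,0.03,0,0,0],[0,0,0.03,0,0,0],[0,0,0,0,0,0]]]}}

```text
time_s: 11.95
position: [0.5112, -0.1603, 0.1263]
tool_rot: [[-0.917, 0.4, -0.001], [0.4, 0.917, 0.001], [0.001, 0.0, -1.0]]
ft_force: [-1.0, -0.3, -3.2]
grip_width: 0.0167
```

{"op": "jog_arm", "data": {"plan": [[[0,0,0.04,0,0,0],[0,0,0.04,0,0,0],[0,0,0.04,0,0,0],[0,0,0,0,0,0]]]}}

```text
time_s: 12.35
position: [0.5112, -0.1602, 0.1214]
tool_rot: [[-0.917, 0.4, -0.001], [0.4, 0.917, 0.001], [0.002, 0.0, -1.0]]
ft_force: [-0.6, 0.4, -6.6]
grip_width: 0.0171
```

```bash
python3 - <<'E'
from m import *
s=st(); R=np.array(s['tool_rot']);p=np.array(s['position'])
im,d,ci=grab('wrist','w8.png')
v,u=np.nonzero(d>0); P=(world(ci,u,v,d[v,u])-p)@R
for zlo,zhi,n in [(.012,.021,'collar'),(-.036,-.020,'handletop')]:
    m=(P[:,2]>zlo)&(P[:,2]<zhi)&(P[:,0]<.06)&(P[:,0]>.02)&(abs(P[:,1])<(.015 if n=='handletop' else .037)); Q=P[m]
    print(n,len(Q),np.percentile(Q[:,2],[5,50,95]).round(4),Q[:,0].max())
E
```

```text
t 12.35 pos [ 0.5112 -0.1602  0.1214] F [-0.6  0.4 -6.6] M [-0.    0.02 -0.03] g 0.0171
[[-0.917, 0.4, -0.001], [0.4, 0.917, 0.001], [0.002, 0.0, -1.0]] [-30.1  26.6  86.4  -0.   67.1 -96.5]
collar 1918 [0.0174 0.0184 0.0196] 0.03653292792145262
handletop 3583 [-0.0324 -0.0313 -0.0258] 0.039848645471988776
```

View pics/w8.png

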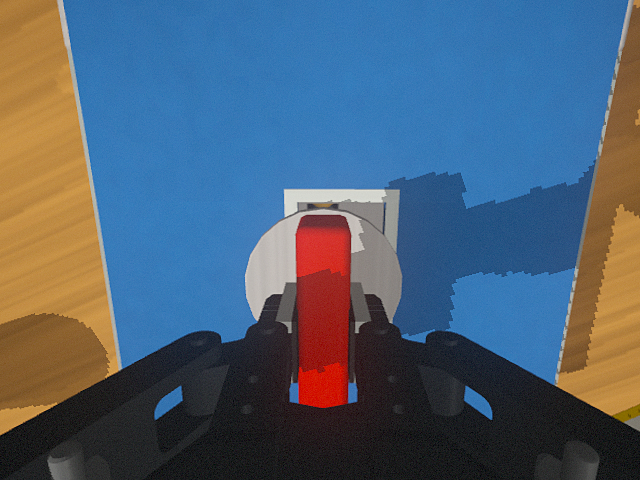

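The key hasn't slipped and the head is past the catch, with the collar about 6 mm above the lid. I'll lower it onto the lid gently.

{"op": "jog_arm", "data": {"plan": [[[0,0,0.03,0,0,0],[0,0,0.03,0,0,0],[0,0,0.03,0,0,0],[0,0,0.03,0,0,0],[0,0,0,0,0,0]]]}}

```text
time_s: 12.9
position: [0.5116, -0.1605, 0.1172]
tool_rot: [[-0.917, 0.4, 0.0], [0.4, 0.917, -0.0], [-0.0, -0.0, -1.0]]
ft_force: [-0.0, 0.4, -2.8]
grip_width: 0.0172
```

{"op": "jog_arm", "data": {"plan": [[[0,0,0.02,0,0,0],[0,0,0.02,0,0,0],[0,0,0.01,0,0,0],[0,0,0,0,0,0]]]}}

```text
time_s: 13.3
position: [0.5115, -0.1604, 0.1153]
tool_rot: [[-0.917, 0.4, -0.0], [0.4, 0.917, 0.0], [0.0, 0.0, -1.0]]
ft_force: [0.4, 0.2, -2.4]
grip_width: 0.0169
```

{"op": "jog_arm", "data": {"plan": [[[0,0,0.015,0,0,0],[0,0,0.015,0,0,0],[0,0,0,0,0,0]]]}}

```text
time_s: 13.6
position: [0.5116, -0.1604, 0.1152]
tool_rot: [[-0.917, 0.4, 0.001], [0.4, 0.917, -0.001], [-0.001, -0.0, -1.0]]
ft_force: [-2.9, 1.7, 8.1]
grip_width: 0.0168
```

The collar is on the lid: contact at TCP 0.1152 with about 10 N, matching the expected 0.115. Turning clockwise (tool +z) in stages.

{"op": "jog_arm", "data": {"plan": [[[0,0,-0.008,0,0,0.3],[0,0,0,0,0,0.5],[0,0,0,0,0,0.5],[0,0,0,0,0,0.5],[0,0,0,0,0,0.2],[0,0,0,0,0,0]]]}}

```text
time_s: 14.2
position: [0.512, -0.161, 0.1152]
tool_rot: [[-0.757, 0.653, 0.002], [0.653, 0.757, -0.002], [-0.002, -0.0, -1.0]]
ft_force: [-0.1, -1.8, 4.5]
grip_width: 0.0167
```

```bash
python3 - <<'E'
from h import *
st()
E
```

```text
t 14.2 pos [ 0.512  -0.161   0.1152] F [-0.1 -1.8  4.5] M [-0.34  0.16 -0.04] g 0.0167
[[-0.757, 0.653, 0.002], [0.653, 0.757, -0.002], [-0.002, -0.0, -1.0]] [-30.1  27.   86.8  -0.   66.  -79.3]
```

{"op": "jog_arm", "data": {"plan": [[[0,0,0,0,0,0.5],[0,0,0,0,0,0.7],[0,0,0,0,0,0.7],[0,0,0,0,0,0.7],[0,0,0,0,0,0.7],[0,0,0,0,0,0.5],[0,0,0,0,0,0.2],[0,0,0,0,0,0]]]}}

```text
time_s: 15.0
position: [0.512, -0.1609, 0.1152]
tool_rot: [[-0.257, 0.966, 0.001], [0.966, 0.257, -0.001], [-0.002, 0.001, -1.0]]
ft_force: [-0.0, -2.6, 4.7]
grip_width: 0.017
```

```bash
python3 - <<'E'
from h import *
st(); grab('wrist','w9.png')
E
```

```text
t 15.0 pos [ 0.512  -0.1609  0.1152] F [-0.  -2.6  4.7] M [-0.21  0.25 -0.06] g 0.017
[[-0.257, 0.966, 0.001], [0.966, 0.257, -0.001], [-0.002, 0.001, -1.0]] [-30.1  27.   86.8  -0.   66.1 -44.9]
```

View pics/w9.png

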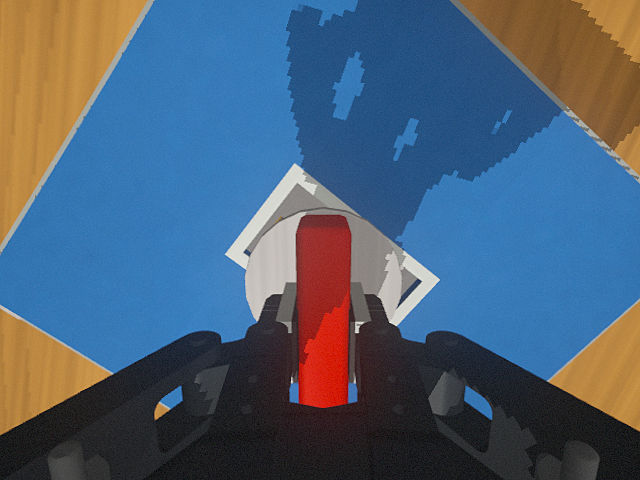

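{"op": "jog_arm", "data": {"plan": [[[0,0,0,0,0,0.6],[0,0,0,0,0,0.7],[0,0,0,0,0,0.7],[0,0,0,0,0,0.7],[0,0,0,0,0,0.6],[0,0,0,0,0,0.4],[0,0,0,0,0,0.3],[0,0,0,0,0,0.2],[0,0,0,0,0,0]]]}}

```text
time_s: 15.95
position: [0.5119, -0.1608, 0.1152]
tool_rot: [[0.362, 0.932, 0.001], [0.932, -0.362, -0.001], [-0.001, 0.002, -1.0]]
ft_force: [-1.1, -1.1, 5.7]
grip_width: 0.017
```

```bash
python3 - <<'E'
from h import *
s=st(); R=np.array(s['tool_rot']); print(np.degrees(np.arctan2(R[1,0],R[0,0])))
E
```

```text
t 15.95 pos [ 0.5119 -0.1608  0.1152] F [-1.1 -1.1  5.7] M [-0.13  0.29 -0.15] g 0.017
[[0.362, 0.932, 0.001], [0.932, -0.362, -0.001], [-0.001, 0.002, -1.0]] [-30.1  27.   86.8  -0.   66.1  -8.9]
68.78547395454966
```

2.4° to go to the stop (66.4). I'll ease into it in small steps and read the torque.

{"op": "jog_arm", "data": {"plan": [[[0,0,0,0,0,0.15],[0,0,0,0,0,0.15],[0,0,0,0,0,0.1],[0,0,0,0,0,0]]]}}

```text
time_s: 16.35
position: [0.5119, -0.1609, 0.1152]
tool_rot: [[0.417, 0.909, 0.001], [0.909, -0.417, -0.001], [-0.001, 0.002, -1.0]]
ft_force: [-1.1, -0.6, 5.6]
grip_width: 0.0168
```

```bash
python3 - <<'E'
from h import *
s=st(); R=np.array(s['tool_rot']); print(np.degrees(np.arctan2(R[1,0],R[0,0])))
E
```

```text
t 16.35 pos [ 0.5119 -0.1609  0.1152] F [-1.1 -0.6  5.6] M [-0.15  0.28 -0.01] g 0.0168
[[0.417, 0.909, 0.001], [0.909, -0.417, -0.001], [-0.001, 0.002, -1.0]] [-30.1  27.   86.8  -0.   66.1  -5.4]
65.37235224837859
```

{"op": "jog_arm", "data": {"plan": [[[0,0,0,0,0,0.1],[0,0,0,0,0,0.1],[0,0,0,0,0,0]]]}}

```text
time_s: 16.65
position: [0.5117, -0.1607, 0.1152]
tool_rot: [[0.444, 0.896, 0.001], [0.896, -0.444, -0.001], [-0.0, 0.001, -1.0]]
ft_force: [-0.8, -1.1, 5.1]
grip_width: 0.0173
```

```bash
cat > a.py <<'E'
from h import *
s=st(); R=np.array(s['tool_rot']); print(np.degrees(np.arctan2(R[1,0],R[0,0])))
E
python3 a.py
```

```text
t 16.65 pos [ 0.5117 -0.1607  0.1152] F [-0.8 -1.1  5.1] M [-0.03  0.47  0.03] g 0.0173
[[0.444, 0.896, 0.001], [0.896, -0.444, -0.001], [-0.0, 0.001, -1.0]] [-30.1  27.   86.8  -0.   66.1  -3.7]
63.66296905935077
```

{"op": "jog_arm", "data": {"plan": [[[0,0,0,0,0,0.1],[0,0,0,0,0,0.1],[0,0,0,0,0,0]]]}}

```text
time_s: 16.95
position: [0.5115, -0.1603, 0.1152]
tool_rot: [[0.47, 0.883, 0.0], [0.883, -0.47, -0.0], [-0.0, 0.0, -1.0]]
ft_force: [-3.4, 0.7, 7.9]
grip_width: 0.0169
```

```bash
python3 a.py; python3 - <<'E'
from m import *
s=env.observe(); R=np.array(s['tool_rot']);p=np.array(s['position'])
im,d,ci=grab('wrist','w10.png')
hsv=cv2.cvtColor(im,cv2.COLOR_RGB2HSV)
red=((hsv[...,0]<5)|(hsv[...,0]>176))&(hsv[...,1]>150)&(hsv[...,2]>50)&(d>0)
v,u=np.nonzero(red);P=(world(ci,u,v,d[v,u])-p)@R
m=(P[:,2]<-.027); Q=P[m]; 
for a,b in [(0,.01),(.01,.02),(.02,.03),(.03,.037)]:
    q=Q[(Q[:,0]>a)&(Q[:,0]<b)]
    if len(q): print(a,np.percentile(q[:,1],[2,98]))
im,d,ci=grab('top')
cv2.imwrite('pics/t10.png',cv2.resize(im[220:350,300:440],None,fx=4,fy=4)[...,::-1])
E
```

```text
t 16.95 pos [ 0.5115 -0.1603  0.1152] F [-3.4  0.7  7.9] M [0.2  0.6  0.39] g 0.0169
[[0.47, 0.883, 0.0], [0.883, -0.47, -0.0], [-0.0, 0.0, -1.0]] [-30.1  27.   86.9  -0.   66.1  -2. ]
61.99157981487298
0 [-0.008227    0.00810895]
0.01 [-0.00840722  0.00827404]
0.02 [-0.00843934  0.00812103]
0.03 [-0.0083592   0.00797375]
```

View pics/w10.png

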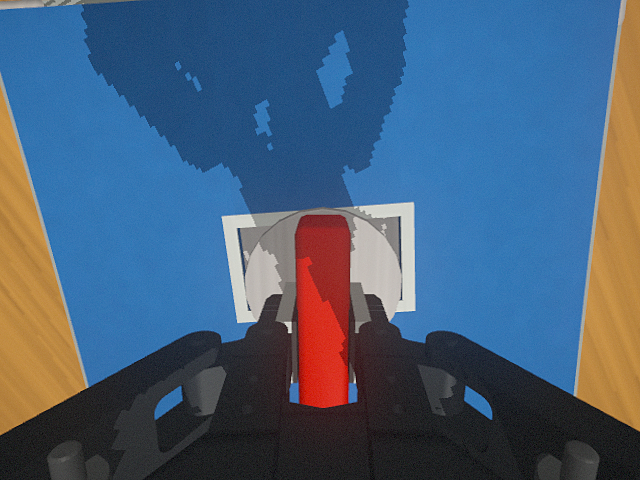

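The handle turns with the jaws, and the moment has just risen to 0.39 N·m, so the stop is beginning to bear. One small step more to confirm it.

{"op": "jog_arm", "data": {"plan": [[[0,0,0,0,0,0.08],[0,0,0,0,0,0]]]}}

```text
time_s: 17.25
position: [0.5114, -0.1603, 0.1152]
tool_rot: [[0.479, 0.878, -0.0], [0.878, -0.479, -0.001], [-0.001, 0.0, -1.0]]
ft_force: [-2.4, -0.3, 7.4]
grip_width: 0.017
```

```bash
python3 a.py
```

```text
t 17.25 pos [ 0.5114 -0.1603  0.1152] F [-2.4 -0.3  7.4] M [0.21 0.62 1.  ] g 0.017
[[0.479, 0.878, -0.0], [0.878, -0.479, -0.001], [-0.001, 0.0, -1.0]] [-30.1  27.   86.9  -0.   66.1  -1.4]
61.37077153600828
```

The stop is firm at 1.0 N·m, about 95° in all. I'll relieve the wind-up by half a degree, open, and then rise.

{"op": "jog_arm", "data": {"plan": [[[0,0,0,0,0,-0.06],[0,0,0,0,0,0]]]}}

```text
time_s: 17.45
position: [0.5114, -0.1603, 0.1152]
tool_rot: [[0.472, 0.882, -0.0], [0.882, -0.472, -0.0], [-0.0, 0.0, -1.0]]
ft_force: [-3.6, -0.1, 7.7]
grip_width: 0.0173
```

{"op": "jog_arm", "data": {"plan": [[[0,0,0,0,0,0],[0,0,0,0,0,0],[0,0,0,0,0,0],[0,0,0,0,0,0],[0,0,0,0,0,0],[0,0,0,0,0,0],[0,0,0,0,0,0]]], "grip": 1}}

```text
time_s: 18.15
position: [0.5115, -0.1604, 0.1144]
tool_rot: [[0.474, 0.881, -0.0], [0.881, -0.474, 0.0], [-0.0, -0.0, -1.0]]
ft_force: [-0.2, 0.2, -0.2]
grip_width: 0.0852
```

{"op": "jog_arm", "data": {"plan": [[[0,0,-0.2,0,0,0],[0,0,-0.5,0,0,0],[0,0,-0.7,0,0,0],[0,0,-0.7,0,0,0],[0,0,-0.7,0,0,0],[0,0,-0.5,0,0,0],[0,0,-0.2,0,0,0],[0,0,0,0,0,0],[0,0,0,0,0,0]]]}}

```text
time_s: 19.05
position: [0.5112, -0.1602, 0.2535]
tool_rot: [[0.474, 0.881, -0.001], [0.881, -0.474, 0.001], [0.0, -0.002, -1.0]]
ft_force: [-0.8, -0.2, -0.0]
grip_width: 0.0853
```

```bash
python3 a.py; python3 - <<'E'
from m import *
im,d,ci=grab('wrist','w11.png')
hsv=cv2.cvtColor(im,cv2.COLOR_RGB2HSV)
red=((hsv[...,0]<5)|(hsv[...,0]>176))&(hsv[...,1]>150)&(hsv[...,2]>50)&(d>0)
ana('w',im,d,ci,red,'red',.13,.16)
v,u=np.nonzero(d>0);W=world(ci,u,v,d[v,u])
r=np.hypot(W[:,0]-.5119,W[:,1]+.1600)
for a,b in [(.012,.034),(.05,.09)]:
    q=W[(r>a)&(r<b)&(W[:,2]<.105)&(W[:,2]>.08)]; print(a,len(q),np.percentile(q[:,2],[5,50,95]).round(4))
grab('side','s11.png'); grab('top','t11.png')
E
```

```text
t 19.05 pos [ 0.5112 -0.1602  0.2535] F [-0.8 -0.2 -0. ] M [ 0.01 -0.02 -0.02] g 0.0853
[[0.474, 0.881, -0.001], [0.881, -0.474, 0.001], [0.0, -0.002, -1.0]] [-30.1  19.5  74.1  -0.   86.4  -1.8]
61.72621305069698
w red 2606 z pct [0.1451 0.1467 0.1478] rect c [ 511.6 -159.2] sz [79. 17.] ang 62.1 mean [ 0.513  -0.1574  0.1465]
0.012 3113 [0.0956 0.0968 0.098 ]
0.05 24182 [0.0897 0.0908 0.092 ]
```

View pics/w11.png

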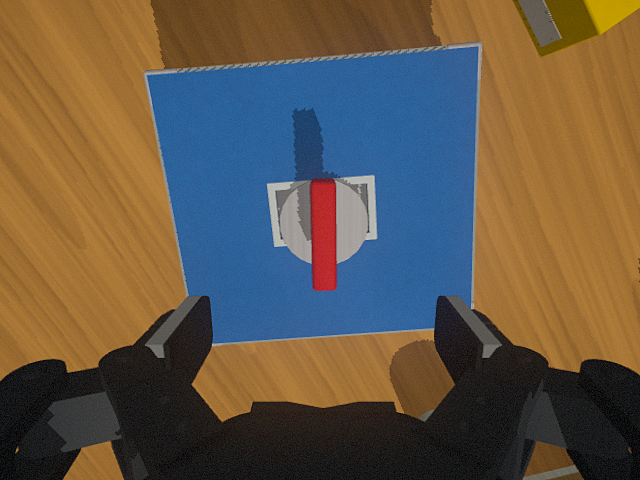

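View pics/s11.png

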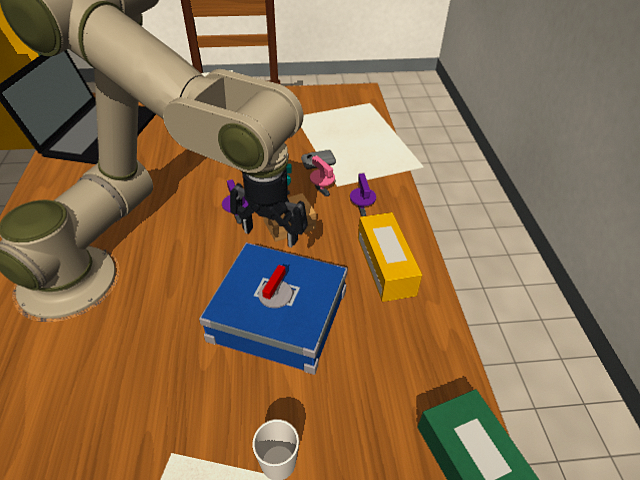

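The key is home. The collar top is 6.0 mm above the lid, which is just its own thickness. The handle lies across the opening along the case's y (wrist pixels (312–336, 179–290)), and the gripper is clear. Handing in.

```bash
python3 -c "
from rig import close_job; print(close_job())"
```

```text
the job is handed in; nothing more can be done
None
```

The case is locked, and I handed the job in at about 19 s of the 61 s allowed. I took the red T-key from its stand and passed the head through the lid opening and the slot. I had located the slot with the wrist camera, and it lay about 9 mm to −y of the opening's centre. I then pressed the key gently past the catch until the collar touched the lid, turned it clockwise to the stop, let go and rose clear.

**Last checks:**
- **Collar:** its top is 6.0 mm above the lid, which is exactly its own thickness, so it lies flat.
- **Forces:** the readings taken at the end of each move never passed about 11 N. I saw no sign of ramming.
- **Release:** the gripper is open and about 0.14 m above where it let go, with no force on the tool.
- **Other things:** the arm and key met nothing on the way, and those visible in the last side picture look unmoved. I viewed only the wrist and side pictures at the end, and in the side one the arm hides part of the table behind it.

**Small disagreements:**
- **Turn angle:** the firm stop (1.0 N·m) came at about 95° of tool turn, not 90°. After release the handle stands at 62.1°, against 66.4° for the case's y axis. I take this as play in the lock.
- **Catch:** I never saw a distinct push peak, only about 4 N at the end of one move. The fall in force afterwards and the collar reaching the lid show it was passed.

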